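# Close the specimen clamp over its two guide pins

## Robot

A 6-joint arm with a two-finger parallel gripper is mounted at the origin on a cart in front of the work surface, level with it; the furniture and walls round the work are solid. World frame = base frame: x ahead of the robot, y to its left, z up, the work surface at z = 0. Lengths are in m, angles in rad, forces in N, time in s.
With the tool pointing down it reaches from about 0.375 to 0.9 m from the base axis. Payload 3.1 kg.
Tool frame: the origin (TCP) lies at the very end of the fingers, on their centre line; the grasp point (between the pads) lies 19 mm behind it; z points along the fingers, y is the line along which they close (so a half turn about z gives the same grasp; the last joint's range is limited). The gripper opens to 87 mm and grips with 3 to 60 N. Pads are 19 mm wide; open, the fingers measure 117 mm over their backs; the gripper's body (75 mm by 190 mm) begins 51 mm behind the grasp point.
Start: joints at [1.169, 0.527, 1.433, -0, 1.181, -0.178], TCP at [0.139, 0.609, 0.201] pointing down, gripper open.
Joint ranges: [-3.08, 3.08], [-0.75, 2.2], [0.22, 2.44], [-1.43, 4.57], [0, 2.65], [-2.85, 2.85]. Speed limits (rad/s): [2.79, 2.79, 3.14, 3.14, 3.14, 3.14].

## Interface

Orientations are given as [roll, pitch, yaw] about the fixed x, y, z axes, in that order (R = Rz(yaw) Ry(pitch) Rx(roll)).
In Python, from cell import arm gives the robot as it stands. The module is installed in compiled form; this text tells all that it offers.
- The arm moves only by the tool apply_moves, never from a script. Its argument "moves" is text: rows parted by semicolons, each of 6 numbers parted by spaces: the shift along the tool's x, y, z each as a share of 0.03 m, from -1 to 1, then the turn, a rotation vector about the tool's x, y, z each as a share of 4 degrees, from -1 to 1. A call has 1 to 20 rows; each row shifts and turns the commanded pose from where the row before left it, along the tool's axes as they then stand; what a row does not reach is not made up. A row lasts 1/12 s, in which the tool goes at most 41.7 mm and 7.16 degrees, less where a joint would pass 70% of its speed; a pose out of reach is approached as far as the arm can. A call with a number of a shift or a turn outside -1 to 1 is refused whole. A call with a gripper value outside its range is refused whole. "jaw" is the closure, from -1 (fully open) to 1 (shut), set as the call begins (left out, the last holds). The fingers move at their own pace and stop on an object; "grip_force" is the grip in N (left out, the last holds). Time passes only in rows, so rows that do not move let the fingers close. It gives the time, the measured TCP pose, the force, the opening and the grip force at its end, in the units of the state.
- arm.get_obs(): the state, without advancing time (a new reading comes with each control period).
- arm.camera(name): name is "scene" or "top"; returns a dict with "img" (480x640x3 uint8, red, green, blue), "fx", "fy", "cx", "cy" (pixels), "T" (4x4, takes a point from camera to world coordinates). Camera axes: x right, y up, looking along -z (the intrinsics and any distortion apply to the point x, -y, -z); pixel columns grow to the right and rows downward; lengths in m; the calibration is good to about 2 mm. A picture is of the moment at which its call begins. There is no depth.
- arm.sign_off(): hands the job in; it is judged then, once.
The state is a dict: "t": time; "joint_pos": joint angles; "joint_vel": joint speeds; "joint_efforts": joint torques, N m; "position": TCP position; "ee_rot": TCP orientation; "force": force on the tool from outside, world axes, zero at the start; "ft_torque": the same for the moment, N m; "width": finger opening in m; "gripper_force": force on a finger pad.
Only numpy, scipy, OpenCV 4.12 (cv2) and the standard library are available. Lean on these libraries where they do the work, as an engineer would, in place of code of your own. Each camera call takes 0.05 s, during which the arm holds its last target. There are 200 camera calls.

## Task

Close the specimen clamp over the tin: pull the lock bolt fully back, take the loose top plate by its handle and lower it, kept level, over the two guide pins until it sits flat on both pillars, not letting go of it until it is down. Then push the lock bolt fully home over the edge of the plate. Leave the tin in its nest and do not disturb the vial, the dropper bottle and the small carton standing around.

Things in the scene. Friction and masses are not known exactly. Their poses are not given: they have to be found in the camera images.
- clamp_base: Fixed clamp frame; yaw varies. Origin: on the worktop, midway between the two guide pins, z up. Grey slab 100 (x) x 262 mm (y = -176 to +86), 12 mm thick. Steel pillars, 70 (x) x 28 mm (y), at y = +62 and -62 mm, tops at z = 39. Between them a low ring, 78 mm across, to z = 18, is the tin's nest. A guide block (x = +-20, y = -170 to -102, top z = 64 mm) carries the lock bolt.
- pin_a (a point): Tip of the guide pin at the frame's y = +62 mm, x = 0, z = 65 mm. The pin rises 26 mm from its pillar, is 10 mm in diameter and tapers over its last 8 mm to 5 mm.
- pin_b (a point): Tip of the like pin at the frame's y = -62 mm, the end with the lock bolt.
- top_plate: Loose aluminium plate, 110 (x) x 176 (y) x 12 mm, 0.36 to 0.56 kg, lying flat on the worktop; origin at the centre of its underside, z up. Two through holes 12 mm in diameter at y = +62 and -62 mm. Either way round fits. Seated, its origin is at x = y = 0, z = 39 mm of the clamp frame, its long side along the frame's y, the pin tips 14 mm above its top, 2 mm of air over the tin.
- plate_grip (a point): Centre of the bar of the plate's black bow handle, over the plate's centre, 48 mm above its underside. The bar is 76 mm long (along the plate's x), 14 mm wide (y), 16 mm high, 28 mm clear of the plate.
- bolt_grip (a point): On the axis of the lock bolt's upright round knob (16 mm in diameter, frame z = 71 to 95 mm, 12 mm thick below), 9 mm under its top; moves with the bolt. At frame x = 0, y = -118 mm, z = 86 mm when the bolt is home.
- lock_bolt (a joint): Slide of the bolt, a flat steel tongue 28 mm wide, 8 mm thick, underside at frame z = 53 mm; in m. 0 = home, tongue 14 mm over the -y edge of the seated plate; 0.030 = fully back (towards the frame's -y), clear of the plate. Starts 0 to 8 mm from home, where it blocks the plate. About 2 N friction; stays where it is left; hard stops at both ends.
- tin: Flat round tin, 68 mm across, 25 mm high, standing loose in the nest (origin at the centre of its underside, at frame z = 12 mm, x and y about 0). Leave it there.
- vial: Bystander: sample vial with a black cap, 28 mm across, 60 mm high, standing beyond the clamp; origin under its centre.
- dropper: Bystander: small amber dropper bottle, 34 mm across, 94 mm high, standing beyond the plate; origin under its centre.
- swatches: Bystander: small black and white carton, 63 x 96 x 35 mm, lying to the right of the clamp; origin under its centre.
Not all that is in view belongs to the job. Leave any green or yellow look-alike of the tin alone.

How it is judged:
On the way, in this order (a step that is already met when the one before it is completed fails the run):
1. the lock bolt is pulled back (value of joint lock_bolt above 0.024 m), for 0.2 s.
2. the top plate sits level on both pillars, over both pins (z of top_plate in the frame of clamp_base between 0.036 and 0.0425 m and horizontal distance between top_plate and clamp_base below 0.005 m and angle between the y axis of top_plate and the y axis of clamp_base, either way round below 0.06 rad and angle between top_plate's own z axis and vertical below 0.04 rad), for 0.2 s.
3. the lock bolt is pushed home over the seated plate (all of step 2 and value of joint lock_bolt below 0.005 m), for 0.2 s.
At the end, for the whole second after the job is handed in: The plate lies on both pillars with the pins through its holes (underside at frame z 36 to 42.5 mm, within 5 mm of centre, 0.06 rad of the frame's direction and 0.04 rad of level), at rest; the lock bolt within 5 mm of home; the tin within 12 mm of the middle of its nest, flat on the slab (all of step 3 and linear speed of top_plate below 0.02 m/s and horizontal distance between tin and clamp_base below 0.012 m and z of tin in the frame of clamp_base below 0.016 m and angle between tin's own z axis and vertical below 0.1 rad); the robot touches nothing.
It fails at once if the top plate is tipped more than 0.35 rad (angle between top_plate's own z axis and vertical above 0.35 rad).
It fails at once if the plate is let go over the frame more than 10 mm above its seat (horizontal distance between top_plate and clamp_base below 0.08 m and z of top_plate in the frame of clamp_base above 0.049 m and contact force between the fingers and top_plate below 0.1 N).
It fails at once if the vial is pushed more than 30 mm or tipped over (distance of vial from where it was at the start of the episode above 0.03 m or angle between vial's own z axis and vertical above 0.5 rad).
It fails at once if the dropper bottle is pushed more than 30 mm or tipped over (distance of dropper from where it was at the start of the episode above 0.03 m or angle between dropper's own z axis and vertical above 0.5 rad).
It fails at once if the carton is pushed more than 30 mm or tipped over (distance of swatches from where it was at the start of the episode above 0.03 m or angle between swatches's own z axis and vertical above 0.5 rad).
It also fails if it takes over 59 s, if anything falls off the work surface, if the arm or the gripper's body presses on something with over 40 N, if the wrist force passes 120 N, or if a joint passes its speed limit or range.

## Working session

There is one attempt and no reset: what is moved stays moved. The work goes in short steps, Python scripts to look and compute and a tool call to move; the robot and the scene stay as the last step left them, time stands still between calls to the robot, and variables do not carry over. Pictures are saved under pics/ and viewed, at most 10 in all, crops included, and the job is handed in when it is done.

Besides the shell and the picture viewer there is one more tool, called as name(argument=value, ...) on one line, values as JSON. apply_moves: Moves the arm, as the interface text tells. Its arguments: {"type":"object","properties":{"moves":{"type":"string"},"jaw":{"type":"number"},"grip_force":{"type":"number"}},"required":["moves"]}

```bash
mkdir -p pics
python3 - <<'E'
from cell import arm
import cv2, numpy as np
for n in ("scene","top"):
    c=arm.camera(n); cv2.imwrite(f"pics/{n}0.png",c["img"][:,:,::-1]); print(n,{k:(np.round(v,4).tolist() if k=="T" else v) for k,v in c.items() if k!="img"})
o=arm.get_obs(); print(o)
E
```

```text
scene {'fx': 434.9147968014137, 'fy': 434.9147968014137, 'cx': 322.63944767135325, 'cy': 234.67021397893822, 'T': [[-0.8441, 0.42, -0.3334, 0.16], [-0.5362, -0.6533, 0.5345, 0.587], [0.0067, 0.6299, 0.7766, 1.0096], [0.0, 0.0, 0.0, 1.0]]}
top {'fx': 459.5032663694974, 'fy': 459.5032663694974, 'cx': 320.19240431733925, 'cy': 241.29633695105045, 'T': [[-0.0248, 0.9858, -0.166, 0.3967], [-0.9995, -0.0274, -0.0133, -0.0276], [-0.0177, 0.1656, 0.986, 1.1989], [0.0, 0.0, 0.0, 1.0]]}
{'t': 0.1, 'joint_pos': array([ 1.16851430e+00,  5.28340937e-01,  1.43379200e+00, -1.64950868e-05,
        1.18136897e+00, -1.78520351e-01]), 'joint_vel': array([-6.64252890e-05,  3.97010863e-04, -4.22070439e-03,  3.94671235e-04,
        4.03893530e-04,  2.06530240e-04]), 'joint_efforts': array([-4.65043922e-04, -4.40986526e+01, -1.77150464e+01,  6.34798058e-02,
        5.34323242e-02, -5.39461860e-05]), 'position': array([0.13839707, 0.60876663, 0.19998366]), 'ee_rot': array([-3.13971103e+00, -3.24027717e-04,  2.91783694e+00]), 'force': array([ 0.48605161,  0.65800749, -0.41521081]), 'ft_torque': array([-0.00479908,  0.03613604,  0.00670901]), 'gripper_force': 0.0, 'width': 0.08710046767210648}
```

View pics/scene0.png

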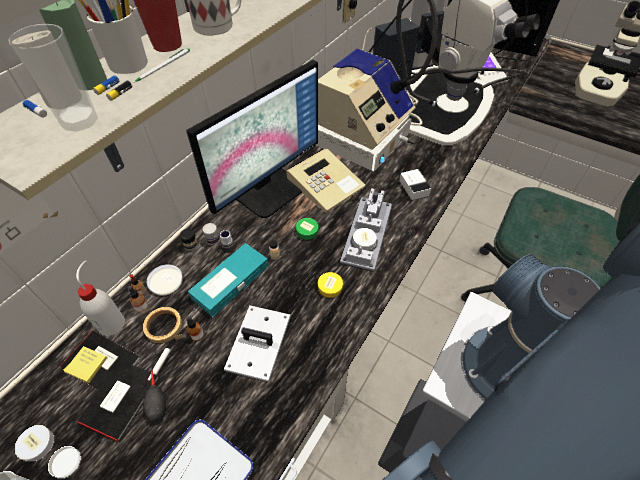

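View pics/top0.png

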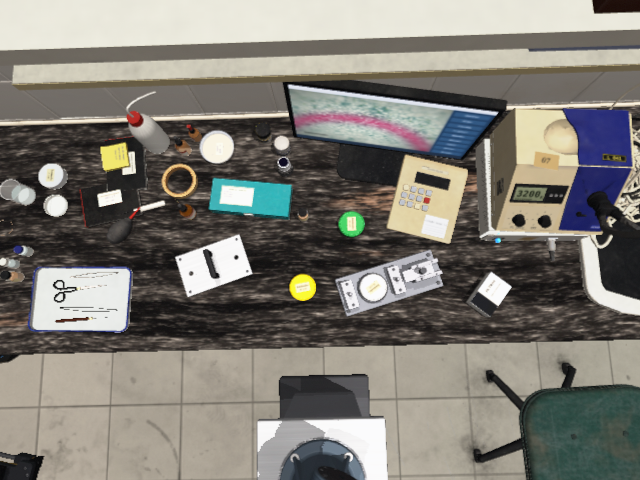

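The top view shows the clamp at about (390,282), with the bolt end to the right. The plate is at (214,266) with its handle at (210,263), and the carton is at (490,293). I'll enlarge both to measure them.

Run:
```python
import cv2, numpy as np
t=cv2.imread("pics/top0.png"); s=cv2.imread("pics/scene0.png")
R=lambda im,x,y,w,h,k: cv2.resize(im[y:y+h,x:x+w],None,fx=k,fy=k,interpolation=cv2.INTER_CUBIC)
a=R(t,330,240,125,80,6); cv2.imwrite("pics/c1.png",a)
cv2.imwrite("pics/c2.png",np.hstack([R(t,170,230,90,70,5),R(s,335,180,70,70,5)]))
```

```text
(no output)
```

View pics/c1.png

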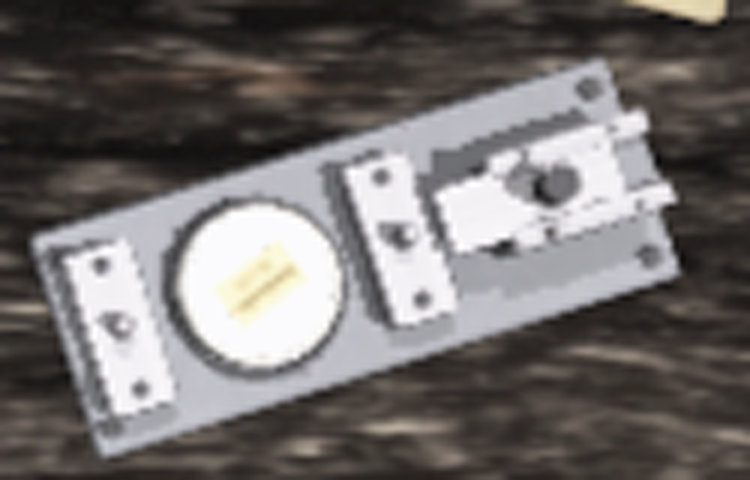

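View pics/c2.png

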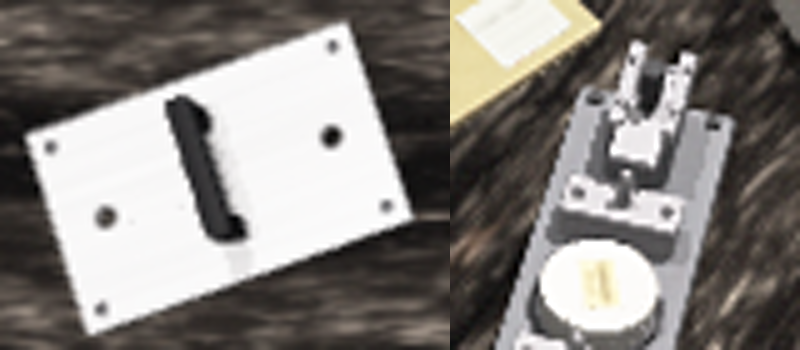

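The crops show the slab corners, pillar corners and knob clearly. The plate's corners, holes and bar are just as clear. Next I fit both poses.

```bash
cat > h.py <<'E'
import numpy as np, cv2
from cell import arm
from scipy.optimize import least_squares
CAM={n:None for n in("scene","top")}
def proj(c,P):
    T=np.array(c["T"]); p=(np.asarray(P)-T[:3,3])@T[:3,:3]
    return np.c_[c["cx"]+c["fx"]*p[:,0]/-p[:,2], c["cy"]-c["fy"]*p[:,1]/-p[:,2]]
def ray(c,uv,z):
    T=np.array(c["T"]); d=T[:3,:3]@[(uv[0]-c["cx"])/c["fx"],-(uv[1]-c["cy"])/c["fy"],-1]
    return T[:3,3]+d*(z-T[2,3])/d[2]
def loc(P,q):
    c,s=np.cos(q[2]),np.sin(q[2]); P=np.asarray(P,float)
    return np.c_[q[0]+c*P[:,0]-s*P[:,1], q[1]+s*P[:,0]+c*P[:,1], P[:,2]]
def fit(c,P,uv,q0):
    r=least_squares(lambda q:(proj(c,loc(P,q))-uv).ravel(),q0,loss="soft_l1"); return r.x,r.fun.reshape(-1,2)
E
python3 - <<'E'
from h import *
c=arm.camera("top"); s=arm.camera("scene")
uv=np.array([(32,240),(105,458),(603,58),(680,272),(65,255),(125,238),(178,403),(120,417),(345,168),(408,150),(460,308),(393,328)],float)
uv=(uv+.5)/6-.5+[330,240]
P=np.array([(50,86,12),(-50,86,12),(50,-176,12),(-50,-176,12),(35,76,39),(35,48,39),(-35,48,39),(-35,76,39),(35,-48,39),(35,-76,39),(-35,-76,39),(-35,-48,39)])/1e3
q,r=fit(c,P,uv,[.45,-.2,.3]); print("clamp",q.round(4),abs(r).max(),r.std())
k=(np.array([557,185])+.5)/6-.5+[330,240]; w=ray(c,k,.095)
C,S=np.cos(q[2]),np.sin(q[2]); d=w[:2]-q[:2]; print("knob world",w,"frame",C*d[0]+S*d[1],-S*d[0]+C*d[1])
uv2=(np.array([(25,133),(348,20),(413,217),(90,335),(105,216),(331,136)],float)+.5)/5-.5+[170,230]
P2=np.array([(55,88,12),(55,-88,12),(-55,-88,12),(-55,88,12),(0,62,12),(0,-62,12)])/1e3
q2,r2=fit(c,P2,uv2,[.45,.25,.3]); print("plate",q2.round(4),abs(r2).max())
h=(np.array([203,169])+.5)/5-.5+[170,230]; print("handle top",ray(c,h,.056))
# scene overlays
im=s["img"][:,:,::-1].copy()
im=cv2.resize(im,None,fx=2.5,fy=2.5,interpolation=cv2.INTER_CUBIC)
for Q,PP in((q,np.r_[P,[(0,.062,.065),(0,-.062,.065)]]),(q2,np.r_[P2,[(.038,0,.056),(-.038,0,.056)]])):
    for u in proj(s,loc(PP,Q)): cv2.circle(im,tuple(int(v) for v in (u+.5)*2.5),2,(0,0,255),-1)
cv2.imwrite("pics/ov.png",im[430:970,520:1020])
# vial / carton / dropper rough
for n,u,z in(("dropper?",(187,211),.09),("vial?",(283,163),.06),("d2",(303,215),.06),("carton",(490,293),.035)): print(n,ray(c,u,z).round(3))
E
```

```text
clamp [ 0.4725 -0.1424  0.2814] 0.8482192140340317 0.4613186752381218
knob world [ 0.50484002 -0.2563216   0.095     ] frame -0.0005733223110283292 -0.11846224642007608
plate [0.5424 0.2685 0.3218] 0.5454880348166
handle top [0.54049317 0.26559819 0.056     ]
dropper? [0.669 0.317 0.09 ]
vial? [0.797 0.079 0.06 ]
d2 [0.657 0.03  0.06 ]
carton [ 0.45  -0.434  0.035]
```

View pics/ov.png

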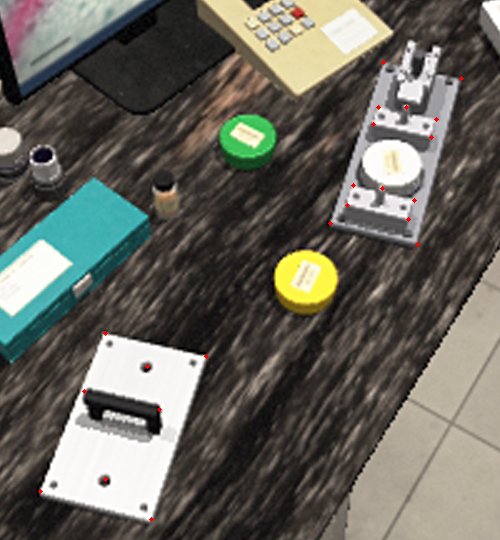

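Both fits agree with the scene view to about a pixel, so clamp, plate, knob and handle are located. First I turn the tool to yaw 3.423, which puts tool y along frame +y.

apply_moves(moves="0 0 0 0 0 -1;0 0 0 0 0 -1;0 0 0 0 0 -1;0 0 0 0 0 -1;0 0 0 0 0 -1;0 0 0 0 0 -1;0 0 0 0 0 -1;0 0 0 0 0 -0.24;0 0 0 0 0 0", jaw=-0.1, grip_force=25)

```text
t: 0.95
position: [0.1386, 0.6093, 0.2006]
ee_rot: [-3.141, -0.0, -2.861]
force: [0.9, 0.1, -0.1]
width: 0.0482
gripper_force: 0.0
```

```bash
cat >> h.py <<'E'
from scipy.spatial.transform import Rotation as R
def rel(*targets):
    o=arm.get_obs(); M=R.from_euler("xyz",o["ee_rot"]).as_matrix(); p=o["position"]
    print("t",round(o["t"],2),"p",p.round(4),"rpy",o["ee_rot"].round(4),"F",o["force"].round(1),"w",round(o["width"],4),"g",round(o["gripper_force"],1))
    for t in targets:
        d=np.array(t)-p; print("->",np.round(t,4),"tool units",(M.T@d/.03).round(2)); p=np.array(t)
E
python3 -c "
from h import *
rel((.40,.38,.2),(.5048,-.2563,.2),(.5048,-.2563,.07))"
```

```text
t 0.95 p [0.1386 0.6093 0.2006] rpy [-3.1413e+00 -3.0000e-04 -2.8608e+00] F [ 0.9  0.1 -0.1] w 0.0482 g 0.0
-> [0.4  0.38 0.2 ] tool units [-6.25 -9.76  0.02]
-> [ 0.5048 -0.2563  0.2   ] tool units [ 2.520e+00 -2.135e+01  1.000e-02]
-> [ 0.5048 -0.2563  0.07  ] tool units [-0.    0.    4.33]
```

apply_moves(moves="-0.5 -0.8 0 0 0 0;-0.57 -0.9 0 0 0 0;-0.57 -0.9 0 0 0 0;-0.57 -0.9 0 0 0 0;-0.57 -0.9 0 0 0 0;-0.57 -0.9 0 0 0 0;-0.57 -0.9 0 0 0 0;-0.57 -0.9 0 0 0 0;-0.57 -0.9 0 0 0 0;-0.57 -0.9 0 0 0 0;-0.62 -0.86 0 0 0 0;0.1 -0.85 0 0 0 0;0.1 -0.9 0 0 0 0;0.1 -0.9 0 0 0 0;0.1 -0.9 0 0 0 0;0.1 -0.9 0 0 0 0;0.1 -0.9 0 0 0 0;0.1 -0.9 0 0 0 0;0.1 -0.9 0 0 0 0;0.1 -0.9 0 0 0 0")

```text
t: 2.62
position: [0.4415, 0.1395, 0.201]
ee_rot: [-3.142, 0.0, -2.862]
force: [-0.4, 0.9, -0.0]
width: 0.0479
gripper_force: 0.0
```

apply_moves(moves="0.1 -0.9 0 0 0 0;0.1 -0.9 0 0 0 0;0.1 -0.9 0 0 0 0;0.1 -0.9 0 0 0 0;0.1 -0.9 0 0 0 0;0.1 -0.9 0 0 0 0;0.1 -0.9 0 0 0 0;0.1 -0.9 0 0 0 0;0.1 -0.9 0 0 0 0;0.1 -0.9 0 0 0 0;0.1 -0.9 0 0 0 0;0.1 -0.9 0 0 0 0;0.1 -0.9 0 0 0 0;0 -0.5 0 0 0 0;0 0 0 0 0 0;0 0 0 0 0 0")

```text
t: 3.95
position: [0.5054, -0.2214, 0.2005]
ee_rot: [3.14, -0.0, -2.862]
force: [-0.0, 0.6, -0.5]
width: 0.0476
gripper_force: 0.0
```

Run:
```python
from h import *
rel((.5048,-.2563,.07))
c=arm.camera("scene"); a=cv2.resize(c["img"][150:290,310:450,::-1],None,fx=4,fy=4,interpolation=cv2.INTER_CUBIC); cv2.imwrite("pics/k1.png",a)
```

```text
t 3.95 p [ 0.5054 -0.2214  0.2005] rpy [ 3.1401e+00 -3.0000e-04 -2.8620e+00] F [-0.   0.6 -0.5] w 0.0476 g 0.0
-> [ 0.5048 -0.2563  0.07  ] tool units [ 0.34 -1.12  4.35]
```

View pics/k1.png

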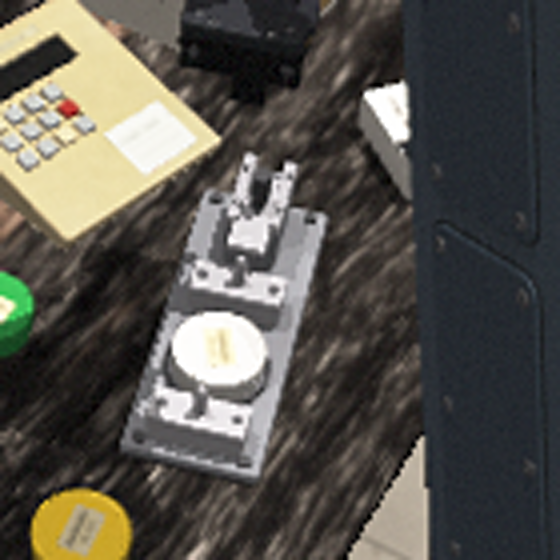

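The gripper is above the bolt at crop (250,50). The knob at (262,185) and the clamp are undisturbed, so I go down over the knob and close.

apply_moves(moves="0.17 -0.6 0 0 0 0;0.17 -0.52 0 0 0 0;0 0 0.8 0 0 0;0 0 0.8 0 0 0;0 0 0.8 0 0 0;0 0 0.7 0 0 0;0 0 0.5 0 0 0;0 0 0.4 0 0 0;0 0 0.35 0 0 0;0 0 0 0 0 0;0 0 0 0 0 0")

```text
t: 4.92
position: [0.505, -0.2563, 0.0701]
ee_rot: [3.141, -0.001, -2.86]
force: [0.9, -0.8, -0.3]
width: 0.0479
gripper_force: 0.0
```

apply_moves(moves="0 0 0 0 0 0;0 0 0 0 0 0;0 0 0 0 0 0;0 0 0 0 0 0;0 0 0 0 0 0;0 0 0 0 0 0", jaw=1)

```text
t: 5.42
position: [0.5054, -0.2571, 0.0707]
ee_rot: [-3.141, 0.0, -2.86]
force: [0.1, -1.1, 0.7]
width: 0.0155
gripper_force: 1.0
```

```bash
python3 -c "
from h import *
rel((.5048,-.2563,.07))
q=[.4725,-.1424,.2814];o=arm.get_obs();d=o['position'][:2]-q[:2];C,S=np.cos(q[2]),np.sin(q[2]);print(C*d[0]+S*d[1],-S*d[0]+C*d[1])"
```

```text
t 5.42 p [ 0.5054 -0.2571  0.0707] rpy [-3.1407e+00  4.0000e-04 -2.8599e+00] F [ 0.1 -1.1  0.7] w 0.0155 g 1.0
-> [ 0.5048 -0.2563  0.07  ] tool units [0.01 0.03 0.02]
-0.0002645275368328495 -0.11927093414846382
```

apply_moves(moves="0 -0.15 0 0 0 0;0 -0.2 0 0 0 0;0 -0.2 0 0 0 0;0 -0.2 0 0 0 0;0 -0.15 0 0 0 0;0 0 0 0 0 0;0 0 0 0 0 0")

```text
t: 6.0
position: [0.5129, -0.2836, 0.0706]
ee_rot: [-3.141, 0.0, -2.86]
force: [-0.2, 0.8, 4.3]
width: 0.0129
gripper_force: 25.0
```

Run:
```python
from h import *
rel()
c=arm.camera("scene"); t=arm.camera("top")
f=lambda im,x,y:cv2.resize(im[y:y+75,x:x+75,::-1],None,fx=5,fy=5,interpolation=cv2.INTER_CUBIC)
cv2.imwrite("pics/k2.png",np.hstack([f(c["img"],345,170),f(t["img"],380,235)]))
```

```text
t 6.0 p [ 0.5129 -0.2836  0.0706] rpy [-3.1408e+00  3.0000e-04 -2.8604e+00] F [-0.2  0.8  4.3] w 0.0129 g 25.0
```

View pics/k2.png

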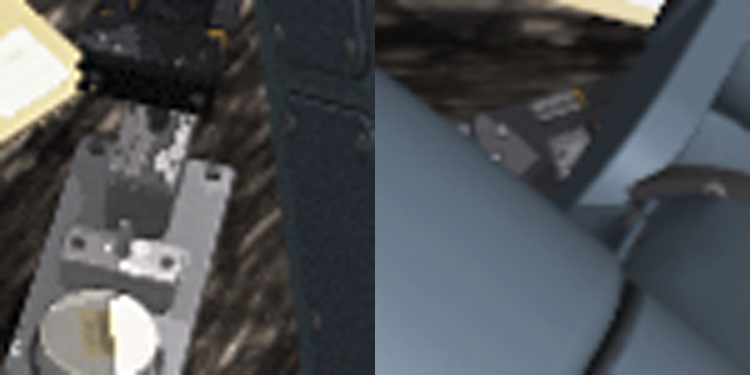

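The tongue has retracted with the gripper at crop (150,60), so the bolt is following. I pull on gently to the stop.

apply_moves(moves="0 -0.06 0 0 0 0;0 -0.06 0 0 0 0;0 -0.06 0 0 0 0;0 0 0 0 0 0;0 0 0 0 0 0;0 0 0 0 0 0")

```text
t: 6.6
position: [0.5128, -0.2837, 0.0704]
ee_rot: [3.134, -0.001, -2.861]
force: [-0.2, 9.4, 9.6]
width: 0.0131
gripper_force: 25.0
```

apply_moves(moves="0 0.1 0 0 0 0;0 0 0 0 0 0;0 0 0 0 0 0;0 0 0 0 0 0;0 0 -0.5 0 0 0;0 0 -0.8 0 0 0;0 0 -0.8 0 0 0;0 0 -0.8 0 0 0;0 0 -0.8 0 0 0;0 0 -0.6 0 0 0;0 0 0 0 0 0", jaw=-0.1)

```text
t: 7.52
position: [0.5157, -0.2875, 0.2034]
ee_rot: [-3.134, 0.005, -2.86]
force: [0.5, 0.3, -0.6]
width: 0.0479
gripper_force: 0.0
```

```bash
python3 -c "
from h import *
rel((.542,.2675,.2),(.542,.2675,.029))"
```

```text
t 7.52 p [ 0.5157 -0.2875  0.2034] rpy [-3.1337  0.0048 -2.8602] F [ 0.5  0.3 -0.6] w 0.0479 g 0.0
-> [0.542  0.2675 0.2   ] tool units [-5.98 17.53  0.  ]
-> [0.542  0.2675 0.029 ] tool units [0.03 0.04 5.7 ]
```

apply_moves(moves="-0.3 0.85 0 0 0 0;-0.3 0.88 0 0 0 0;-0.3 0.88 0 0 0 0;-0.3 0.88 0 0 0 0;-0.3 0.88 0 0 0 0;-0.3 0.88 0 0 0 0;-0.3 0.88 0 0 0 0;-0.3 0.88 0 0 0 0;-0.3 0.88 0 0 0 0;-0.3 0.88 0 0 0 0;-0.3 0.88 0 0 0 0;-0.3 0.88 0 0 0 0;-0.3 0.88 0 0 0 0;-0.3 0.88 0 0 0 0;-0.3 0.88 0 0 0 0;-0.3 0.88 0 0 0 0;-0.3 0.88 0 0 0 0;-0.3 0.88 0 0 0 0;-0.3 0.88 0 0 0 0;-0.28 0.84 0 0 0 -0.58")

```text
t: 9.18
position: [0.5392, 0.2711, 0.1978]
ee_rot: [-3.141, -0.002, -2.819]
force: [-0.1, 0.1, -0.6]
width: 0.0477
gripper_force: 0.0
```

apply_moves(moves="0 0 0 0 0 0;0 0 0 0 0 0;0 0 0 0 0 0")

```text
t: 9.43
position: [0.539, 0.2692, 0.1981]
ee_rot: [-3.141, -0.002, -2.82]
force: [-0.5, 0.0, 0.5]
width: 0.0476
gripper_force: 0.0
```

```bash
python3 -c "
from h import *
rel((.542,.2675,.03))"
```

```text
t 9.43 p [0.539  0.2692 0.1981] rpy [-3.1410e+00 -2.2000e-03 -2.8197e+00] F [-0.5  0.   0.5] w 0.0476 g 0.0
-> [0.542  0.2675 0.03  ] tool units [-0.09 -0.08  5.6 ]
```

apply_moves(moves="-0.09 -0.08 0.5 0 0 0;0 0 0.8 0 0 0;0 0 0.8 0 0 0;0 0 0.8 0 0 0;0 0 0.8 0 0 0;0 0 0.7 0 0 0;0 0 0.5 0 0 0;0 0 0.4 0 0 0;0 0 0.3 0 0 0;0 0 0 0 0 0;0 0 0 0 0 0")

```text
t: 10.35
position: [0.543, 0.2681, 0.0313]
ee_rot: [-3.142, -0.0, -2.82]
force: [0.7, -0.5, -0.2]
width: 0.0481
gripper_force: 0.0
```

apply_moves(moves="0 0 0 0 0 0;0 0 0 0 0 0;0 0 0 0 0 0;0 0 0 0 0 0;0 0 0 0 0 0;0 0 0 0 0 0;0 0 0 0 0 0;0 0 0 0 0 0", jaw=1, grip_force=50)

```text
t: 11.02
position: [0.5428, 0.2692, 0.0317]
ee_rot: [3.141, 0.001, -2.82]
force: [-0.6, 2.0, 2.0]
width: 0.012
gripper_force: 50.0
```

apply_moves(moves="0 0 -0.2 0 0 0;0 0 -0.4 0 0 0;0 0 -0.6 0 0 0;0 0 -0.6 0 0 0;0 0 -0.6 0 0 0;0 0 -0.6 0 0 0;0 0 -0.5 0 0 0;0 0 -0.3 0 0 0;0 0 0 0 0 0;0 0 0 0 0 0;0 0 0 0 0 0")

```text
t: 11.93
position: [0.5417, 0.2682, 0.1443]
ee_rot: [3.142, -0.003, -2.82]
force: [-0.5, -0.1, -4.9]
width: 0.0122
gripper_force: 50.0
```

Run:
```python
from h import *
rel(); print(arm.get_obs()["ft_torque"])
c=arm.camera("scene"); t=arm.camera("top")
f=lambda im,x,y:cv2.resize(im[y:y+140,x:x+100,::-1],None,fx=4,fy=4,interpolation=cv2.INTER_CUBIC)
cv2.imwrite("pics/p1.png",np.hstack([f(c["img"],195,260),f(t["img"],160,200)]))
```

```text
t 11.93 p [0.5417 0.2682 0.1443] rpy [ 3.1416e+00 -2.6000e-03 -2.8196e+00] F [-0.5 -0.1 -4.9] w 0.0122 g 50.0
[0.0031621  0.07048527 0.03511877]
```

View pics/p1.png

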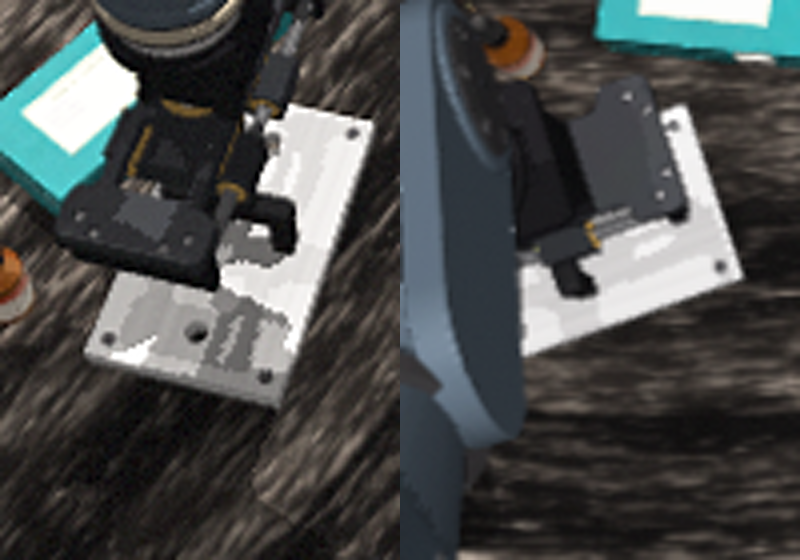

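The plate hangs level in the fingers, gripped near the middle of the bar. I now check the plate-to-tool offset and the clamp pose from both cameras.

Run:
```python
from h import *
s=arm.camera("scene"); c=arm.camera("top"); o=arm.get_obs(); p=o["position"]
f=lambda a,k,x,y:(np.array(a,float)+.5)/k-.5+[x,y]
q,r=fit(s,np.array([(50,86,12),(-50,86,12),(-50,-176,12)])/1e3,f([(122,448),(258,482),(327,212)],4,310,150),[.47,-.14,.28]); print("clamp scene",q.round(4),abs(r).max())
z=p[2]-.0317+.012; yaw=o["ee_rot"][2]+np.pi; C,S=np.cos(yaw),np.sin(yaw)
for n,cam,P,uv in(("scene",s,[(-55,-88),(-55,88),(55,88),(0,62)],f([(376,120),(278,402),(88,350),(197,332)],4,195,260)),
                  ("top",c,[(55,-88),(-55,-88)],f([(282,107),(343,278)],4,160,200))):
    for a,u in zip(P,uv):
        w=ray(cam,u,z)[:2]; d=w-p[:2]; print(n,a,"tcp->plate, plate axes mm",(1e3*np.array([C*d[0]+S*d[1]-a[0]/1e3,-S*d[0]+C*d[1]-a[1]/1e3])).round(1))
rel()
```

```text
clamp scene [ 0.4723 -0.1401  0.2905] 0.733381597387762
scene (-55, -88) tcp->plate, plate axes mm [-1.4 -3.8]
scene (-55, 88) tcp->plate, plate axes mm [-1.5  0.3]
scene (55, 88) tcp->plate, plate axes mm [-2.5 -2.5]
scene (0, 62) tcp->plate, plate axes mm [-0.9 -0.7]
top (55, -88) tcp->plate, plate axes mm [-2.5 -0. ]
top (-55, -88) tcp->plate, plate axes mm [-2.5 -2.1]
t 12.13 p [0.5421 0.2684 0.1442] rpy [ 3.1415e+00 -2.3000e-03 -2.8195e+00] F [-0.4 -1.1 -4.7] w 0.012 g 50.0
```

apply_moves(moves="0 0 0 0 0 0.28;0 0 0 0 0 0.28;0 0 0 0 0 0")

```text
t: 12.38
position: [0.5427, 0.2686, 0.1451]
ee_rot: [3.142, -0.0, -2.86]
force: [-0.7, 0.6, -4.9]
width: 0.0122
gripper_force: 50.0
```

```bash
python3 -c "
from h import *
rel((.4734,-.141,.144))"
```

```text
t 12.38 p [0.5427 0.2686 0.1451] rpy [ 3.1416e+00 -4.0000e-04 -2.8597e+00] F [-0.7  0.6 -4.9] w 0.0122 g 50.0
-> [ 0.4734 -0.141   0.144 ] tool units [  6.02 -12.47   0.04]
```

Moving with gentle acceleration over 20 rows.

apply_moves(moves="0.1 -0.2 0 0 0 0;0.2 -0.4 0 0 0 0;0.3 -0.6 0 0 0 0;0.35 -0.73 0 0 0 0;0.35 -0.73 0 0 0 0;0.35 -0.73 0 0 0 0;0.35 -0.73 0 0 0 0;0.35 -0.73 0 0 0 0;0.35 -0.73 0 0 0 0;0.35 -0.73 0 0 0 0;0.35 -0.73 0 0 0 0;0.35 -0.73 0 0 0 0;0.35 -0.73 0 0 0 0;0.35 -0.73 0 0 0 0;0.35 -0.73 0 0 0 0;0.35 -0.73 0 0 0 0;0.35 -0.72 0 0 0 0;0.3 -0.6 0 0 0 0;0.2 -0.4 0 0 0 0;0.12 -0.1 0 0 0 0")

```text
t: 14.05
position: [0.4711, -0.1464, 0.1458]
ee_rot: [-3.139, 0.001, -2.861]
force: [0.3, -0.9, -5.7]
width: 0.0119
gripper_force: 50.0
```

apply_moves(moves="0 0 0 0 0 0;0 0 0.4 0 0 0;0 0 0.4 0 0 0;0 0 0.2 0 0 0;0 0 0 0 0 0;0 0 0 0 0 0")

```text
t: 14.55
position: [0.471, -0.1422, 0.1152]
ee_rot: [3.141, -0.001, -2.858]
force: [-0.2, -0.7, -4.8]
width: 0.0121
gripper_force: 50.0
```

Run:
```python
from h import *
rel((.4734,-.141,.105))
c=arm.camera("scene"); t=arm.camera("top")
f=lambda im,x,y:cv2.resize(im[y:y+100,x:x+80,::-1],None,fx=5,fy=5,interpolation=cv2.INTER_CUBIC)
cv2.imwrite("pics/p2.png",np.hstack([f(c["img"],325,185),f(t["img"],330,230)]))
```

```text
t 14.55 p [ 0.471  -0.1422  0.1152] rpy [ 3.1406e+00 -8.0000e-04 -2.8577e+00] F [-0.2 -0.7 -4.8] w 0.0121 g 50.0
-> [ 0.4734 -0.141   0.105 ] tool units [-0.09  0.02  0.34]
```

View pics/p2.png

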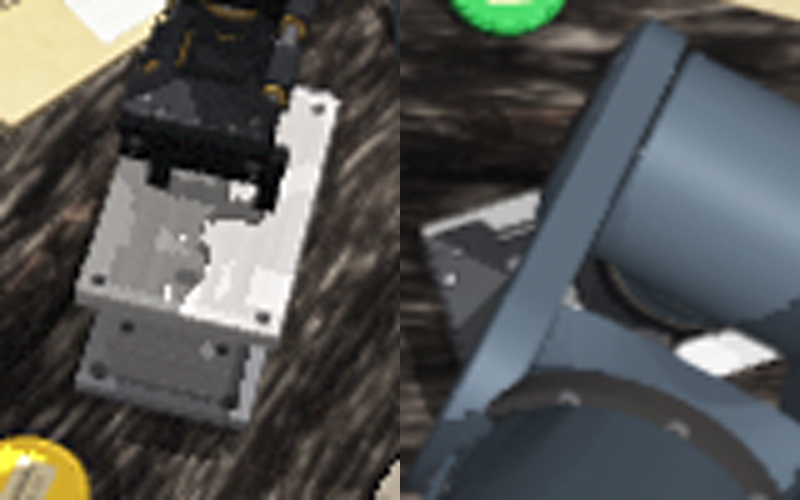

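The plate hangs level and square above the pillars: its near edge runs from (80,300) to (280,340), parallel to the slab. I'm out of useful pictures, so I correct the small offset and lower by force feel.

apply_moves(moves="-0.09 0.02 0.1 0 0 0;0 0 0.2 0 0 0;0 0 0.2 0 0 0;0 0 0.1 0 0 0;0 0 0 0 0 0;0 0 0 0 0 0")

```text
t: 15.15
position: [0.4734, -0.1416, 0.0969]
ee_rot: [3.141, -0.001, -2.859]
force: [-0.1, -0.4, -4.2]
width: 0.012
gripper_force: 50.0
```

apply_moves(moves="0 0 0.07 0 0 0;0 0 0.07 0 0 0;0 0 0.07 0 0 0;0 0 0 0 0 0;0 0 0 0 0 0")

```text
t: 15.57
position: [0.4736, -0.1417, 0.0909]
ee_rot: [3.141, -0.0, -2.859]
force: [0.0, 0.1, -5.4]
width: 0.0121
gripper_force: 50.0
```

The plate is 6 mm below the pin tips with no contact force, so both pins are in the holes. I keep lowering.

apply_moves(moves="0 0 0.07 0 0 0;0 0 0.07 0 0 0;0 0 0.07 0 0 0;0 0 0 0 0 0;0 0 0 0 0 0")

```text
t: 15.98
position: [0.4736, -0.1417, 0.0846]
ee_rot: [3.141, -0.0, -2.859]
force: [-0.4, -0.3, -4.8]
width: 0.0122
gripper_force: 50.0
```

```bash
python3 -c "
from h import *
rel((.4734,-.141,.0717)); print(arm.get_obs()['ft_torque'])"
```

```text
t 15.98 p [ 0.4736 -0.1417  0.0846] rpy [ 3.1413e+00 -3.0000e-04 -2.8586e+00] F [-0.4 -0.3 -4.8] w 0.0122 g 50.0
-> [ 0.4734 -0.141   0.0717] tool units [0.   0.02 0.43]
[0.07793935 0.01209362 0.02337294]
```

apply_moves(moves="0 0 0.07 0 0 0;0 0 0.07 0 0 0;0 0 0.07 0 0 0;0 0 0.07 0 0 0;0 0 0.07 0 0 0;0 0 0 0 0 0;0 0 0 0 0 0")

```text
t: 16.57
position: [0.4737, -0.1417, 0.0741]
ee_rot: [3.141, -0.0, -2.859]
force: [-0.6, -0.1, -5.3]
width: 0.0121
gripper_force: 50.0
```

apply_moves(moves="0 0 0.05 0 0 0;0 0 0.05 0 0 0;0 0 0.03 0 0 0;0 0 0 0 0 0;0 0 0 0 0 0;0 0 0 0 0 0")

```text
t: 17.07
position: [0.4737, -0.1417, 0.0707]
ee_rot: [-3.141, 0.0, -2.858]
force: [-1.2, 1.8, 1.9]
width: 0.0122
gripper_force: 50.0
```

The force has turned upward at an underside height of 39 mm, so the plate is seated. I press lightly, then open and rise.

apply_moves(moves="0 0 0.04 0 0 0;0 0 0 0 0 0;0 0 0 0 0 0;0 0 0 0 0 0")

```text
t: 17.4
position: [0.4737, -0.1417, 0.0705]
ee_rot: [-3.141, 0.0, -2.858]
force: [-2.8, 1.6, 10.5]
width: 0.0124
gripper_force: 50.0
```

apply_moves(moves="0 0 0 0 0 0;0 0 0 0 0 0;0 0 0 0 0 0;0 0 0 0 0 0;0 0 0 0 0 0;0 0 -0.3 0 0 0;0 0 -0.6 0 0 0;0 0 -0.8 0 0 0;0 0 -0.8 0 0 0;0 0 -0.8 0 0 0;0 0 -0.5 0 0 0;0 0 0 0 0 0;0 0 0 0 0 0", jaw=-0.1, grip_force=25)

```text
t: 18.48
position: [0.4742, -0.1419, 0.1841]
ee_rot: [-3.14, 0.002, -2.858]
force: [-0.4, 0.2, -0.3]
width: 0.0479
gripper_force: 0.0
```

```bash
python3 -c "
from h import *
rel((.5135,-.2855,.18),(.5135,-.2855,.0705))"
```

```text
t 18.48 p [ 0.4742 -0.1419  0.1841] rpy [-3.1398e+00  1.8000e-03 -2.8585e+00] F [-0.4  0.2 -0.3] w 0.0479 g 0.0
-> [ 0.5135 -0.2855  0.18  ] tool units [ 0.08 -4.96  0.15]
-> [ 0.5135 -0.2855  0.0705] tool units [0.01 0.01 3.65]
```

apply_moves(moves="0.08 -0.5 0 0 0 0;0 -0.8 0 0 0 0;0 -0.8 0 0 0 0;0 -0.8 0 0 0 0;0 -0.8 0 0 0 0;0 -0.8 0 0 0 0;0 -0.46 0 0 0 0;0 0 0 0 0 0;0 0 0 0 0 0")

```text
t: 19.23
position: [0.5121, -0.2852, 0.1818]
ee_rot: [3.139, -0.002, -2.86]
force: [-0.3, 0.1, -0.2]
width: 0.0475
gripper_force: 0.0
```

Run:
```python
from h import *
rel((.5132,-.2845,.0705))
c=arm.camera("scene"); im=cv2.resize(c["img"],None,fx=5,fy=5,interpolation=cv2.INTER_CUBIC)[:,:,::-1].copy()
for q,col in(((.4734,-.1412,.283),(0,0,255)),):
    for u in proj(c,loc(np.array([(55,88,51),(-55,88,51),(-55,-88,51),(0,62,65),(0,-62,65)])/1e3,q)): cv2.circle(im,tuple(int(v) for v in (u+.5)*5),2,col,-1)
cv2.imwrite("pics/p3.png",im[850:1380,1600:2100])
```

```text
t 19.23 p [ 0.5121 -0.2852  0.1818] rpy [ 3.1386e+00 -1.5000e-03 -2.8601e+00] F [-0.3  0.1 -0.2] w 0.0475 g 0.0
-> [ 0.5132 -0.2845  0.0705] tool units [-0.05  0.    3.71]
```

View pics/p3.png

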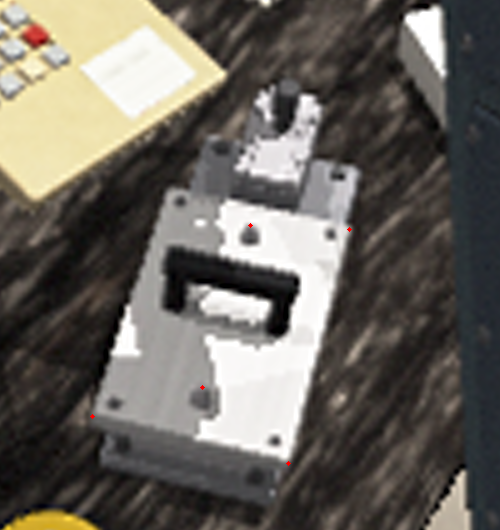

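The plate sits flat with both pins through it, at (250,235) and (203,397), and its corners match the seated prediction. The bolt is back with its knob at (288,100), so I go down onto the knob, close and push home.

apply_moves(moves="0 0 0.6 0 0 0;0 0 0.8 0 0 0;0 0 0.8 0 0 0;0 0 0.7 0 0 0;0 0 0.5 0 0 0;0 0 0.3 0 0 0;0 0 0 0 0 0;0 0 0 0 0 0")

```text
t: 19.95
position: [0.5128, -0.2843, 0.0722]
ee_rot: [3.141, -0.001, -2.858]
force: [-0.5, -0.1, 0.6]
width: 0.0479
gripper_force: 0.0
```

apply_moves(moves="0 0 0 0 0 0;0 0 0 0 0 0;0 0 0 0 0 0;0 0 0 0 0 0;0 0 0 0 0 0;0 0 0 0 0 0;0 0 0 0 0 0", jaw=1)

```text
t: 20.53
position: [0.5126, -0.2843, 0.0729]
ee_rot: [3.14, -0.0, -2.859]
force: [-2.3, 5.1, 17.3]
width: 0.0089
gripper_force: 8.6
```

apply_moves(moves="0 0.15 0 0 0 0;0 0.2 0 0 0 0;0 0.2 0 0 0 0;0 0.2 0 0 0 0;0 0.15 0 0 0 0;0 0 0 0 0 0;0 0 0 0 0 0;0 0 0 0 0 0")

```text
t: 21.2
position: [0.5064, -0.2603, 0.0736]
ee_rot: [-3.139, 0.001, -2.858]
force: [-0.7, -0.1, 7.2]
width: 0.0005
gripper_force: 3.7
```

The fingers closed on nothing: width is 0 and the knob slipped. I rise and locate the knob numerically.

apply_moves(moves="0 0 -0.3 0 0 0;0 0 -0.6 0 0 0;0 0 -0.8 0 0 0;0 0 -0.8 0 0 0;0 0 -0.8 0 0 0;0 0 -0.4 0 0 0;0 0 0 0 0 0")

```text
t: 21.78
position: [0.5074, -0.2609, 0.1868]
ee_rot: [-3.135, 0.004, -2.858]
force: [0.7, -0.6, -0.8]
width: 0.0007
gripper_force: 0.0
```

Run:
```python
from h import *
rel()
c=arm.camera("scene"); q=(.4730,-.1412,.283)
for y in(-.118,-.133,-.148): print(y,"top",proj(c,loc([(0,y,.095)],q)).round(1),"bottom",proj(c,loc([(0,y,.071)],q)).round(1))
for nm in("now",):
    g=cv2.cvtColor(c["img"],cv2.COLOR_RGB2GRAY)
    print("cols 366..392"); 
    for v in range(176,216): print(v,' '.join('%3d'%x for x in g[v,364:394]))
```

```text
t 21.78 p [ 0.5074 -0.2609  0.1868] rpy [-3.1352  0.0043 -2.8584] F [ 0.7 -0.6 -0.8] w 0.0007 g 0.0
-0.118 top [[374.8 194.1]] bottom [[374.  199.8]]
-0.133 top [[375.9 190.6]] bottom [[375.1 196.3]]
-0.148 top [[376.9 187.2]] bottom [[376.1 192.9]]
cols 366..392
176  56  50 108 111  76  37  31  36  40  34  37  42  62  80  79  72  68  66  80  91  94  84 101  99  75  58  68  49  29  50
177  38  60 103  76  43  33  44  41  43  35  46  60  81  86  72  69  71  81  90  94  89  87  88  71  54  59  58  48  51  48
178  43  69  76  50  36  62  61  49  48  44  48  74  98 100  79  78  82  87  94  99  89 106  83  59  50  52  59  58  44  39
179  52  69  51  40  67  94  68  70  60  55  81 100 114  94  90  78  78  86  85  83  91  84  63  59  62  51  52  42  38  31
180  63  60  42  55 106  88  58  71  59  73  85  78  92  97  73  69  72  71  72  87  79  56  52  56  53  40  33  32  26  36
181  64  51  41  93 101  56  51  59  58  74  61  73  95  81  60  61  61  66  87  83  60  48  51  49  42  42  34  27  32  54
182  46  34  79 100  64  54  54  61  67  55  62  88  75  60  59  56  80 108 107  73  59  58 
[... 3423 characters left out ...]
 247 243 209  88  58  75 141 150 150 147 161 166 192 197 196 196  84  32  48  42
211 135 129 133  90  83  79  81  93 117 129 131 144 117  63  55  83 144 149 145 146 165 163 192 195 198 191  76  31  40  42
212 129 126 232 142 119 120  87  70  81  77  77  91 141 163 112 143 146 144 143 147 163 164 191 196 203 146  55  35  43  47
213 124 227 240 233 234 237 236 240 142 122  86  81 199 239 239 241 222 219 197 170 163 165 195 199 200 117  40  40  44  46
214 225 238 237 237 240 220 232 244 239 237 236 234 239 241 242 241 236 240 239 240 243 235 213 200 211  85  33  44  42  40
215 240 236 236 240 224 136 140 198 240 240 239 239 237 238 239 237 238 238 241 243 247 208 186 214 224 177  74  38  45  57
```

The knob top is at about (376,191.5), so the bolt sits around frame y = -0.129, about 11 mm short of home. Instead of gripping again, I'll push the knob from behind with closed fingers until the stop is felt.

Run:
```python
from h import *
q=(.4730,-.1412,.283)
a=loc([(0.0,-.165,.187)],q)[0]; b=a.copy(); b[2]=.068
rel(a,b)
```

```text
t 21.83 p [ 0.5063 -0.2601  0.1849] rpy [-3.1381e+00  2.3000e-03 -2.8585e+00] F [-0.8 -0.4 -1.1] w 0.0005 g 0.0
-> [ 0.5191 -0.2996  0.187 ] tool units [-0.04 -1.38 -0.07]
-> [ 0.5191 -0.2996  0.068 ] tool units [0.01 0.01 3.97]
```

apply_moves(moves="0 -0.7 0 0 0 0;-0.04 -0.68 0 0 0 0;0 0 0 0 0 0;0 0 0.6 0 0 0;0 0 0.8 0 0 0;0 0 0.8 0 0 0;0 0 0.7 0 0 0;0 0 0.5 0 0 0;0 0 0.3 0 0 0;0 0 0.1 0 0 0;0 0 0 0 0 0;0 0 0 0 0 0")

```text
t: 22.83
position: [0.5184, -0.2989, 0.0695]
ee_rot: [-3.141, 0.0, -2.858]
force: [0.8, 0.1, 0.6]
width: 0.0004
gripper_force: 0.0
```

apply_moves(moves="0 0.1 0 0 0 0;0 0.1 0 0 0 0;0 0.1 0 0 0 0;0 0.1 0 0 0 0;0 0 0 0 0 0;0 0 0 0 0 0")

```text
t: 23.33
position: [0.5148, -0.287, 0.0694]
ee_rot: [-3.141, 0.0, -2.858]
force: [0.6, -0.1, -0.4]
width: 0.0004
gripper_force: 0.0
```

```bash
cat > k.py <<'E'
from h import *
q=(.4730,-.1412,.283)
rel(); p=arm.get_obs()["position"]; d=p[:2]-q[:2]; C,S=np.cos(q[2]),np.sin(q[2]); print("frame xy",C*d[0]+S*d[1],-S*d[0]+C*d[1])
g=cv2.cvtColor(arm.camera("scene")["img"],cv2.COLOR_RGB2GRAY)
for v in range(184,206): print(v,' '.join('%3d'%x for x in g[v,368:388]))
E
python3 k.py
```

```text
t 23.33 p [ 0.5148 -0.287   0.0694] rpy [-3.1413e+00  1.0000e-04 -2.8582e+00] F [ 0.6 -0.1 -0.4] w 0.0004 g 0.0
frame xy -0.0005288998251755939 -0.15164480267227734
184  11  17  12  15  16  15  16  16  19  18  25  26  23  23  27  24  24  24  29  27
185  17  16  12  18  12  13  12  17   9  20  20  16  14  20  21  20  25  22  27  22
186  12  19  13  14  15  13   8   9  13  14  14  16  17  16  12  10  18  17  16  15
187  11  11  18  18   0  10  11  13  18   4  12  18   9   9  11  19   4  16  12  14
188  14   2  16  11  13  17   6  13  18  12  13  14  14  15  13  34  45  34  10  11
189  37  49  23  37   4  10  11  11  19  13  14  18   9  14  10  30  48  37  19  19
190  64  75  80 118 126  85  36  18  19  11   9  12  18  13  14  10  22   9  14  31
191  90  81  86  71 106  89  47  35  36  83  46  23  14   8   1  11  50  19  15  29
192 113  97 108  72 116  77  49  48  51  54  38  24  57 189 152 127  71  29  16  24
193 133  98 121 119 117  53  47  50  50  50  72 123  85 173 127 159  84  33  22  28
194 102 104 125 121 108  47  38  42  38  38  73  97  83 150  85 120  60  34  35  42
195  60 103
[... 212 characters left out ...]
 194 142  67  45  61  57  57
198  94 125 120 105 103  52  33  37  33  57  86 177 195 194 127  55  55  55  61  60
199 106 108 120  90 129  56  35  36  32  83  84 187 193 180  98  67  64  57  56  51
200  75 100 112 124 132  63  31  26 106  91 154 195 190 191  97  56  55  45  44  42
201 116 118 100 125 128 114  77  70 197 203 118 189 196 144  71  52  40  31  42  47
202 124 123  97 124 131 100  90  90 117 117 180 118 132  93 117 150 151 123  98  61
203 127 115 124 130 129 125  92  91  87  79 191 147 164  89 146 154 157 152 116  97
204  96  88 125 128 128 131 127  96  86  79 223 196 138  90 146 152 152 154  88  95
205 105 124 127 125 129 127 132  98  87 179 235 205 105 104 146 151 151 155  67  52
```

apply_moves(moves="0 0.08 0 0 0 0;0 0.08 0 0 0 0;0 0.08 0 0 0 0;0 0 0 0 0 0;0 0 0 0 0 0")

```text
t: 23.8
position: [0.5127, -0.2801, 0.0691]
ee_rot: [3.141, -0.0, -2.858]
force: [0.0, -0.8, 0.1]
width: 0.0004
gripper_force: 0.0
```

apply_moves(moves="0 0.08 0 0 0 0;0 0.08 0 0 0 0;0 0 0 0 0 0;0 0 0 0 0 0;0 0 0 0 0 0")

```text
t: 24.22
position: [0.5117, -0.276, 0.0692]
ee_rot: [-3.141, 0.0, -2.859]
force: [1.1, -0.7, 0.1]
width: 0.0002
gripper_force: 0.7
```

apply_moves(moves="0 0.08 0 0 0 0;0 0.08 0 0 0 0;0 0 0 0 0 0;0 0 0 0 0 0;0 0 0 0 0 0")

```text
t: 24.63
position: [0.5101, -0.2707, 0.0692]
ee_rot: [3.141, 0.0, -2.859]
force: [0.9, -0.7, 0.3]
width: 0.0003
gripper_force: 0.5
```

apply_moves(moves="0 0.08 0 0 0 0;0 0.08 0 0 0 0;0 0 0 0 0 0;0 0 0 0 0 0;0 0 0 0 0 0")

```text
t: 25.05
position: [0.5103, -0.2701, 0.0695]
ee_rot: [-3.134, 0.001, -2.857]
force: [0.3, -8.2, -3.7]
width: 0.0003
gripper_force: 4.2
```

```bash
python3 k.py
```

```text
t 25.05 p [ 0.5103 -0.2701  0.0695] rpy [-3.1342e+00  1.5000e-03 -2.8574e+00] F [ 0.3 -8.2 -3.7] w 0.0003 g 4.2
frame xy -0.0002069953982222414 -0.13422284695657322
184  73  69  62  45  35  39  39  39  35  29  35  33  32  35  30  39  42  32  32  31
185  39  38  59  45  49  44  41  41  39  35  27  38  34  34  34  66  51  32  30  31
186  24  24  34  30  28  28  32  41  42  39  31  70  54  37  38  44  37  37  38  34
187  20  26  20  26  22  27  25  22  25  30  28  41  42  39  35  40  38  36  35  28
188   7  18  18  19  20  19  28  23  22  21  27  20  30  26  25  27  28  34  29  33
189  18  12  10  18  17  12  10  16  21  21  23  23  26  26  27  28  25  24  20  38
190  12  16   8  12  12  14  15  12  16  13  18  15  21  12  24  25  26  25  17  47
191  16  15  13  14  10  13  13  16  18  13  14  14  13  10  15   8  18   9  22  42
192  15  12  16  18   9  12  16  13  12  13  15  11  16   1  23   7   6  14  18  34
193   4   8   9   1  10  13  11  13  10  15  12   7   6  18  46  46  31  16  22  35
194  80  76  43  36  20  11  16   9  16   9  12  18  10  14  28  43  31  14  34  48
195  66 102
[... 212 characters left out ...]
 189 131  54  23  29  56  56
198 107 123 123 109  50  35  41  38  39  56  87 180 197 197 128  58  57  58  61  60
199 108 108 119  96  48  39  39  38  40  72  83 190 194 181  98  68  63  60  57  49
200  76  98 116 129  57  37  38  38  34  88  81 189 193 194  96  58  51  43  38  41
201 117 116 100 131  69  37  37  38  68  90 153 195 196 144  69  55  42  34  37  48
202 126 121  98 128  87  40  38  31  70  85 191 116 134  93 136 153 151 123 107  65
203 126 117 121 148 149  85  57  85  87  78 193 150 165  90 147 155 154 178 132  87
204  95  86 124 148 159 117 110 111  85 151 192 191 139  93 147 150 150 159  89  86
205 109 122 127 131 154 104  89 195 205 197 198 198 107 103 148 150 151 153  68  49
```

apply_moves(moves="0 0.08 0 0 0 0;0 0.05 0 0 0 0;0 0 0 0 0 0;0 0 0 0 0 0;0 0 0 0 0 0")

```text
t: 25.52
position: [0.5104, -0.2699, 0.0698]
ee_rot: [-3.128, 0.003, -2.857]
force: [0.1, -14.2, -6.4]
width: 0.0005
gripper_force: 7.3
```

Force grows without any motion, so the bolt is hard on its home stop. I back off, rise and verify.

apply_moves(moves="0 -0.3 0 0 0 0;0 -0.4 0 0 0 0;0 0 0 0 0 0;0 0 -0.6 0 0 0;0 0 -0.8 0 0 0;0 0 -0.8 0 0 0;0 0 -0.8 0 0 0;0 0 -0.8 0 0 0;0 -0.8 -0.2 0 0 0;0 -0.8 0 0 0 0;0 0 0 0 0 0;0 0 0 0 0 0")

```text
t: 26.52
position: [0.5266, -0.3289, 0.1888]
ee_rot: [3.14, -0.0, -2.86]
force: [-0.7, 0.8, 0.1]
width: 0.0004
gripper_force: 0.0
```

Run:
```python
from h import *
rel()
c=arm.camera("scene"); g=cv2.cvtColor(c["img"],cv2.COLOR_RGB2GRAY)
o=cv2.cvtColor(cv2.imread("pics/scene0.png"),cv2.COLOR_BGR2GRAY)
# plate unchanged vs p3 (when seen seated); bystanders/knob vs. start
old=cv2.cvtColor(cv2.imread("pics/p3.png"),cv2.COLOR_BGR2GRAY)
new=cv2.resize(g,None,fx=5,fy=5,interpolation=cv2.INTER_CUBIC)[850:1380,1600:2100]
f=np.float32
print("plate shift px",np.array(cv2.phaseCorrelate(f(old[230:500,90:300]),f(new[230:500,90:300]))[0])/5)
print("carton",cv2.phaseCorrelate(f(o[165:200,395:435]),f(g[165:200,395:435])))
for v in range(186,206): print(v,' '.join('%3d'%x for x in g[v,368:386]),'|',' '.join('%3d'%x for x in o[v,368:386]))
```

```text
t 26.52 p [ 0.5266 -0.3289  0.1888] rpy [ 3.1399e+00 -3.0000e-04 -2.8596e+00] F [-0.7  0.8  0.1] w 0.0004 g 0.0
plate shift px [-0.00062389  0.00453238]
carton ((-0.6312893505473909, -0.23987451674127058), 0.3512751042842865)
186  46  44  54  55  66  63  46  44  50  62  60  65  63  58  70  71  63  61 |  49  46  56  55  66  65  50  46  52  65  66  67  64  62  75  73  68  62
187  51  46  53  50  57  47  47  47  54  63  63  64  56  53  57  48  43  56 |  52  50  50  51  51  47  45  48  55  63  63  69  59  54  61  51  44  62
188  46  50  55  83  98  89  50  74  69  65  55  55  43  43  38  36  45  48 |  49  49  52 137 185 105  51  76  72  64  57  56  43  44  39  38  52  52
189  48  66  67 119 118 217 133  91  68  65  52  45  35  27  23  44  53  36 |  51  64  61 229 238 233 134  92  66  68  54  47  38  26  20  45  47  39
190  64  76  79 122 118 192 111  75  61  59  52  36  24 131 128  83  43  42 |  67  75 100 239 239 211 116  74  65  62  58  43  24 122 132  86  46  47
191  92  80  84  65 179 194 103  59  64  67  46  29  15 242 231 223 113  77 |  92  80 133 131 202 204 110  79  79  74  47  3
[... 1425 characters left out ...]
95 225 161  71  51  39  37 | 225 152 104 165  92  37  25  23 138 214 180 201 235 165  70  51  40  40
202 140 162 121 152  86  34  31  19 148 200 193 113 157  97 133 177 181 157 | 235 230 129 140 137  90  39  94 205 217 205 122 162  96 137 188 190 152
203 244 149 142 150 146  78  58 181 197 198 195 144 189  97 145 160 160 182 | 239 213 144 139 141 137  93 197 217 212 207 175 199  93 154 169 171 189
204 148 101 140 141 143 135 237 228 222 209 223 221 155  93 146 153 150 158 | 134 111 229 153 133 230 234 238 238 212 228 232 160  92 153 160 160 169
205 176 238 240 239 242 238 246 243 245 239 231 233 118 101 146 148 153 154 | 167 229 241 231 232 237 238 237 240 233 237 241 118 104 156 159 158 163
```

The plate has not shifted. The knob is about 1 px nearer home than at the start, when the bolt was 2–3 mm from home. The gripper is clear, so I hand in.

```bash
python3 -c "
from cell import arm; print(arm.sign_off())"
```

```text
the job is handed in; nothing more can be done
None
```

I handed the job in at about 27 s: the plate is seated flat on both pillars over both pins, the lock bolt is hard against its home stop, and the gripper is clear. The knob slipped out of the fingers partway home, so I pushed the bolt the rest of the way from behind; I did not re-check the tin, the vial or the dropper at the end, and no verdict came back.

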